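# Tighten the steriliser's drain nut in its cramped bracket

### The job

Take the larger of the two open-ended spanners from the tray and tighten the big hexagon nut in the steel bracket by at least a quarter turn, clockwise seen from above; more does no harm. The bracket's upright cheeks leave room only for short strokes, so lift the spanner off the nut after a stroke, swing it back, set it on the nut again and pull once more. Turn the nut with the spanner alone, keeping the gripper's fingers off nut and bracket, and finally lay the spanner flat in the tray again, where it lay.

Things in the scene. Friction and masses are not known exactly. Their poses are not given: they have to be found in the camera images.
- nut (a joint): Angle of the brass hexagon nut, 40 mm across flats, on the bracket's axis. Grows clockwise from above, starts at 0 to 0.12 rad, friction 0.25 N m, stays put. Flats 18 to 39 mm above worktop, then tapers to 45 (stud to 51). The jaw fits when the spanner's x axis stands 30 degrees minus this angle, plus any multiple of 60, counter-clockwise of the bracket's x; play 12 degrees either way.
- bracket: Fixed steel bracket, plate 135 x 190 mm. Origin on the nut's axis at worktop level, z up; mouth to -x, the handle's side. Two cheeks 50 mm high stand 58 to 95 mm from the axis, inner faces 56 degrees either side of -x, and stop the spanner's shank at 47 degrees; back wall 50 mm high at x = 53 mm. Jaw rests on a flange 18 mm up; jaw underside 18 to 28 mm up grips well.
- spanner_grip (a point): Middle of the larger spanner's black handle, 15 mm above its underside; loose, 0.3 kg, balances near here. x to the jaw, z up. Handle 22 wide, 30 high, x -75 to 35 mm. Shank 18 wide. Steel fork jaw 64 mm wide, 14 high, underside level with the handle's; opening 44 mm between parallel prongs, centre (goes on nut axis) at x = 140 mm, throat 114, tips 160. The other spanner's jaw is only 36 mm wide.
- tray: Fixed shallow plastic tray, 310 x 250 mm, floor 5 mm thick, rim 13 mm high, 6 mm wide. Origin: centre of its underside at worktop level; x along the long side, z up. Both spanners start in it side by side, about 120 mm apart, jaws to +x, the larger on either side; it goes back where it lay, flat, jaw to +x.
Things that resemble listed ones, but are neither listed nor needed, are in the scene too. What is shaped like the part that bears spanner_grip but purple is not meant.

How it is judged:
By the outcome, as a careful person would: the job done as asked, in the order asked, and still so for the second after the job is handed in, with the robot touching nothing.
It also fails if it takes over 67 s, if anything falls off the work surface, if the arm or the gripper's body presses on something with over 40 N, if the wrist force passes 120 N, or if a joint passes its speed limit or range.

### The arm

A 7-joint arm with a two-finger parallel gripper is mounted at the origin on the work surface. World frame = base frame: x ahead of the robot, y to its left, z up, the work surface at z = 0. Lengths are in m, angles in rad, forces in N, time in s.
With the tool pointing down it reaches from about 0.425 to 0.875 m from the base axis. Payload 8.4 kg.
Tool frame: the origin (TCP) lies on the centre line of the jaws, within the pads' length; the fingertips stand 25 mm ahead of it and the grasp point (between the pads) lies 6 mm ahead of it; z points along the fingers, y is the line along which they close (so a half turn about z gives the same grasp; the last joint's range is limited). The gripper opens to 85 mm and grips with 20 to 120 N. Pads are 22 mm wide; open, the fingers measure 114 mm over their backs; the gripper's body (76 mm by 85 mm) begins 54 mm behind the grasp point. The pads swing forward as they close: fully open they stand 13 mm farther back than shut.
Start: joints at [-1.313, 0.333, 0.04, 1.465, -0.013, 1.343, -0.059], TCP at [0.227, 0.609, 0.256] pointing down, gripper open.
Joint ranges: [-2.58, 2.58], [-0.38, 2.09], [-1.3, 1.39], [0.25, 2.4], [-1.5, 4.64], [0.08, 2.09], [-2.65, 2.65]. Speed limits (rad/s): [2.22, 2.22, 2.79, 2.79, 3.14, 3.14, 3.14].

### API

Orientations are given as a rotation vector (axis times angle).
In Python, from plant import robot, claw, solver, monitor, cams, hand_in gives the robot as it stands. The module is installed in compiled form; this text tells all that it offers. Calls block until the motion is done:
- robot.reach(position, orientation): joint-space move of the TCP to a pose.
- robot.movel(position, v=0.15, rot=None, stop_force=None): straight line of the TCP; rot=None keeps the orientation; v is the mean speed in m/s. With stop_force (N) it stops when the force on the tool has changed by that much, and returns True; else False.
- robot.set_joints(angles): joint-space move.
- claw.open_jaws() and claw.close(effort=None): open the fingers fully, or close them until they stop; effort is the grip in N (None keeps the last).
- robot.sleep(seconds).
- solver.inverse_kinematics(position, orientation): joint angles nearest the present ones, or None.
- monitor.state(): the state.
- cams.grab_frame(name): name is "scene" or "top"; returns the picture (400x640x3 uint8, red, green, blue); there is no depth.
- cams.camera_model(name): a dict with "K" (3x3 intrinsics, pixels), "R" (3x3) and "t" (3): a world point X has camera coordinates R X + t. Camera axes: x right, y down, z forward; pixel columns grow to the right and rows downward; lengths in m; the calibration is good to about 2 mm. A picture is of the moment at which its call begins. camera_model takes no time and is no camera call.
A pose or a line that the arm cannot do raises robot.IKError and nothing moves.
- hand_in(): hands the job in; it is judged then, once.
The state is a dict: "t": time; "qpos": joint angles; "qvel": joint speeds; "joint_efforts": joint torques, N m; "eef_pos": TCP position; "tcp_rot": TCP orientation; "wrist_force": force on the tool from outside, world axes, zero at the start; "moment": the same for the moment, N m; "grip_width": finger opening in m; "grip_force": force on a finger pad.
Only numpy, scipy, OpenCV 4.12 (cv2) and the standard library are available. Lean on these libraries where they do the work, as an engineer would, in place of code of your own. Each camera call takes 0.05 s, during which the arm holds its last target. There are 200 camera calls.

## Working session

There is one attempt and no reset: what is moved stays moved. The work goes in short steps, each a Python script; the robot and the scene stay as the last script left them, time stands still between calls to the robot, and variables do not carry over. Pictures are saved under pics/ and viewed, at most 10 in all, crops included, and the job is handed in when it is done.

```bash
mkdir -p pics
python3 - <<'E'
from plant import robot, claw, solver, monitor, cams
import cv2,numpy as np
for n in ("scene","top"):
    im=cams.grab_frame(n); cv2.imwrite(f"pics/{n}0.png",im[:,:,::-1])
    m=cams.camera_model(n); print(n,np.round(m["K"],1).tolist(),np.round(m["R"],4).tolist(),np.round(m["t"],4).tolist(), np.round(-m["R"].T@m["t"],3))
s=monitor.state(); print(s["t"],s["eef_pos"],s["tcp_rot"],s["grip_width"])
E
```

```text
scene [[372.5, 0.0, 322.9], [0.0, 372.5, 198.4], [0.0, 0.0, 1.0]] [[0.4882, 0.8726, 0.0147], [0.7103, -0.3875, -0.5876], [-0.507, 0.2973, -0.809]] [-0.4774, -0.2535, 1.0679] [0.955 0.001 0.722]
top [[425.2, 0.0, 321.9], [0.0, 425.2, 201.0], [0.0, 0.0, 1.0]] [[-0.0086, -0.9999, 0.0056], [-0.9858, 0.0076, -0.168], [0.1679, -0.0069, -0.9858]] [0.2405, 0.5417, 0.9482] [0.377 0.243 1.024]
0.1 [0.22696221 0.60871422 0.25552096] [-5.57574541e-01 -3.09159322e+00  2.21057676e-03] 0.08550173201737958
```

View pics/scene0.png

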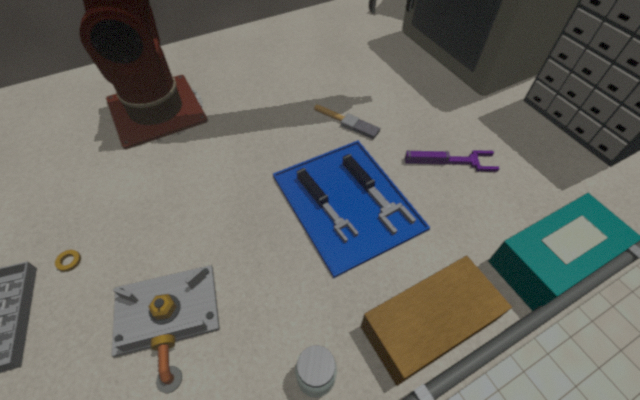

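View pics/top0.png

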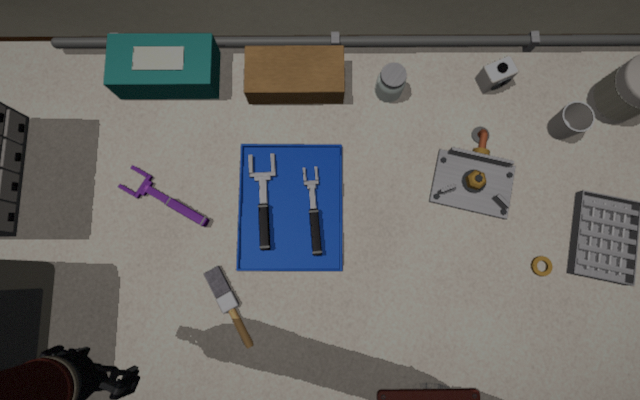

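The pictures show:
- Top view: blue tray at about (290,207), with two black-handled spanners in it. The left one, with its jaw at (262,165), is wide. The right one, with its jaw at (311,173), is narrow.
- Also in the top view: a purple decoy at (160,195), a brush at (228,300), and the bracket and nut at (475,181) with the mouth facing down.
- Scene view: large spanner from (360,170) to (397,217), small one from (310,185) to (345,230), nut at (162,306).

The left spanner in the top view fits "larger". I'll confirm it in an enlarged crop.

Run:
```python
import cv2,numpy as np
t=cv2.imread("pics/top0.png");s=cv2.imread("pics/scene0.png")
def c(im,x,y,w,h,W,H): return cv2.resize(im[y:y+h,x:x+w],(W,H),interpolation=cv2.INTER_CUBIC)
a=np.hstack([c(t,235,140,60,120,300,600),np.vstack([c(t,425,140,100,60,500,300),c(s,100,260,125,75,500,300)])])
cv2.imwrite("pics/crop1.png",a)
b=np.hstack([c(t,425,140,100,90,400,360),c(s,330,140,100,90,400,360)])
cv2.imwrite("pics/crop2.png",b)
```

```text
(no output)
```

View pics/crop1.png

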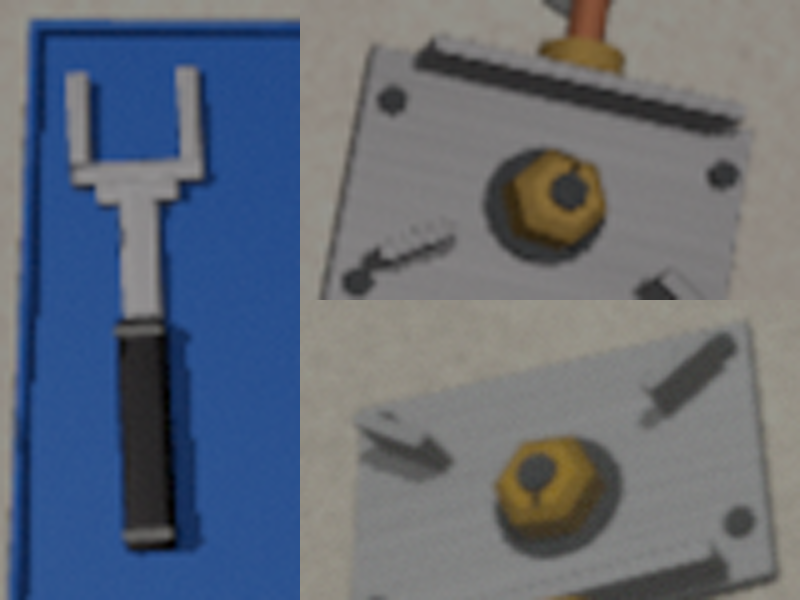

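View pics/crop2.png

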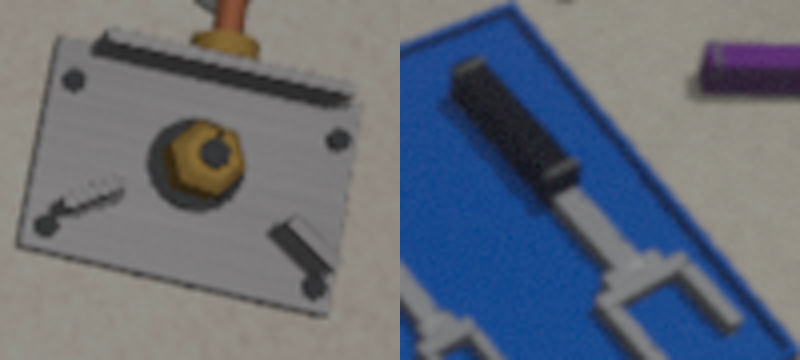

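The left spanner's jaw is about 26 px wide over the prongs, roughly 64 mm, so it is the larger one. The right spanner's jaw is about half that, and the purple one is excluded. The nut stud is at top (479,178) and scene (159,303). Next I triangulate these points.

```bash
cat > h.py <<'E'
from plant import robot, claw, solver, monitor, cams, hand_in
import cv2,numpy as np
from scipy.spatial.transform import Rotation as Ro
M={n:cams.camera_model(n) for n in("scene","top")}
P={n:m["K"]@np.c_[m["R"],m["t"]] for n,m in M.items()}
def tri(top,scene):
    X=cv2.triangulatePoints(P["top"],P["scene"],np.array(top,float),np.array(scene,float))[:,0]; return X[:3]/X[3]
def plane(n,px,z):
    m=M[n]; C=-m["R"].T@m["t"]; d=m["R"].T@np.linalg.solve(m["K"],[*px,1.]); return C+d*(z-C[2])/d[2]
def proj(n,X):
    p=P[n]@np.r_[X,1]; return p[:2]/p[2]
def rot(yaw): # tool down, tool x axis at world yaw
    return (Ro.from_euler('z',yaw)*Ro.from_rotvec([np.pi,0,0])).as_rotvec()
E
python3 - <<'E'
from h import *
np.set_printoptions(precision=4,suppress=True)
pt={"stud":((479,178),(159.25,303)),"plate -x-y":((506.5,219),(113.75,288)),"plate -x+y":((429.25,201.25),(211.25,265)),"plate +x+y":((439.25,149.25),(219.5,329.25)),
"prongtip+y":((250.4,154.4),(414.5,221.25)),"ring jaw":((263,205.6),(370.5,183)),"ring butt":((264.6,246.6),(348,157))}
for k,(a,b) in pt.items(): print(k,tri(a,b))
print("stud@51",plane("top",(479,178),.051),plane("scene",(159.25,303),.051))
for p in((439.25,149.25),(429.25,201.25),(506.5,219),(515.4,166)): print("plate@8",plane("top",p,.008))
for p in((263,205.6),(264.6,246.6)):print("ring@35",plane("top",p,.035))
for p in((370.5,183),(348,157)):print("ring@35s",plane("scene",p,.035))
for p in((250.4,154.4),(272.4,153.4)):print("tips@19",plane("top",p,.019))
print(Ro.from_rotvec(monitor.state()["tcp_rot"]).as_matrix())
E
```

```text
stud [ 0.5954 -0.1339  0.0482]
plate -x-y [ 0.5022 -0.2099  0.01  ]
plate -x+y [ 0.547  -0.0247  0.0103]
plate +x+y [ 0.6786 -0.0565  0.0065]
prongtip+y [0.6661 0.4103 0.0155]
ring jaw [0.5363 0.3754 0.0313]
ring butt [0.44   0.3708 0.0315]
stud@51 [ 0.5947 -0.1334  0.051 ] [ 0.5973 -0.1326  0.051 ]
plate@8 [ 0.678  -0.0564  0.008 ]
plate@8 [ 0.5475 -0.0249  0.008 ]
plate@8 [ 0.5026 -0.2094  0.008 ]
plate@8 [ 0.6339 -0.2421  0.008 ]
ring@35 [0.5355 0.3747 0.035 ]
ring@35 [0.4393 0.3696 0.035 ]
ring@35s [0.5386 0.3737 0.035 ]
ring@35s [0.443  0.3701 0.035 ]
tips@19 [0.665  0.4094 0.019 ]
tips@19 [0.6671 0.3557 0.019 ]
[[-0.937   0.3493 -0.0004]
 [ 0.3493  0.937  -0.0014]
 [-0.0001 -0.0014 -1.    ]]
```

```bash
cat >> h.py <<'E'
NUT=np.array([.596,-.133]); BY=np.radians(-13.8); G=np.array([.506,.374]); GY=np.radians(3.1)
ZG=.035; FLIP=np.pi
def pose(phi,u,nut=NUT,L=.140): # spanner pose: phi deg rel. bracket x, underside height u
    a=BY+np.radians(phi); d=np.array([np.cos(a),np.sin(a)])
    return np.r_[nut-L*d,ZG+u-.005], rot(a+FLIP)
E
python3 - <<'E'
from h import *
np.set_printoptions(precision=2,suppress=True)
for f in (0,np.pi):
    h=__import__('h'); h.FLIP=f
    print(f,solver.inverse_kinematics(np.r_[G,.12],rot(GY+f)))
    for p,u in((28,.065),(28,.022),(0,.022),(-44,.022),(-44,.065)): print(p,solver.inverse_kinematics(*pose(p,u)))
E
```

```text
0 [-1.14  0.44  0.56  1.7  -0.26  1.08 -2.02]
28 [-0.58  0.23  0.94  2.07 -0.23  0.95 -0.84]
28 [-0.4   0.28  0.74  2.09 -0.25  0.86 -0.83]
0 [-0.66  0.26  0.87  2.14 -0.26  0.85 -1.44]
-44 [-1.03  0.6   1.22  2.03 -0.68  1.   -2.04]
-44 [-1.06  0.48  1.23  2.   -0.53  1.04 -2.16]
3.141592653589793 [-0.83  0.39  0.16  1.68 -0.07  1.07  0.97]
28 [-0.74  0.31  1.15  2.07 -0.34  0.97  2.41]
28 [-0.7   0.43  1.13  2.1  -0.5   0.91  2.54]
0 [-0.66  0.26  0.87  2.14 -0.26  0.85  1.7 ]
-44 [-0.72  0.36  0.77  2.02 -0.32  0.89  0.79]
-44 [-0.73  0.28  0.78  1.99 -0.24  0.96  0.72]
```

```bash
sed -i 's/FLIP=np.pi/FLIP=0/' h.py
python3 - <<'E'
from h import *
np.set_printoptions(precision=4,suppress=True)
robot.reach(np.r_[G,.14],rot(GY)); s=monitor.state(); print(s["t"],s["eef_pos"])
robot.movel(np.r_[G,ZG],v=.12,stop_force=15)
claw.close(100); s=monitor.state(); print(s["t"],s["eef_pos"],s["grip_width"],s["grip_force"],s["wrist_force"])
if s["grip_width"]>.018:
    robot.movel(np.r_[G,.17],v=.2)
    s=monitor.state(); print(s["t"],s["grip_width"],s["wrist_force"],s["moment"])
    robot.reach(*pose(27,.14)); robot.movel(pose(27,.075)[0],v=.1)
    s=monitor.state(); print(s["t"],s["eef_pos"],pose(27,.075),s["tcp_rot"],s["qpos"])
I=[]
for n,(x,y) in(("top",(435,130)),("scene",(90,225))):
    im=cams.grab_frame(n)[:,:,::-1]; cv2.imwrite(f"pics/{n}1.png",im)
    I.append(cv2.resize(im[y:y+110,x:x+90] if n=="top" else im[y:y+110,x:x+90],(400,489),interpolation=cv2.INTER_CUBIC))
cv2.imwrite("pics/hov.png",np.hstack(I))
E
```

```text
1.825 [0.5055 0.3749 0.1401]
3.4583 [0.5062 0.3742 0.0355] 0.02046090190398104 98.83894085884094 [-1.4809 -0.4301  6.4352]
4.2833 0.01997633897540709 [-1.0671  0.8005 -2.9244] [0.009  0.099  0.0173]
7.0333 [ 0.4601 -0.1652  0.1055] (array([ 0.4597, -0.165 ,  0.105 ]), array([3.1208, 0.3611, 0.    ])) [3.1204 0.3608 0.0009] [-0.7492  0.2696  1.1394  2.0629 -0.2948  0.9834 -0.798 ]
```

View pics/hov.png

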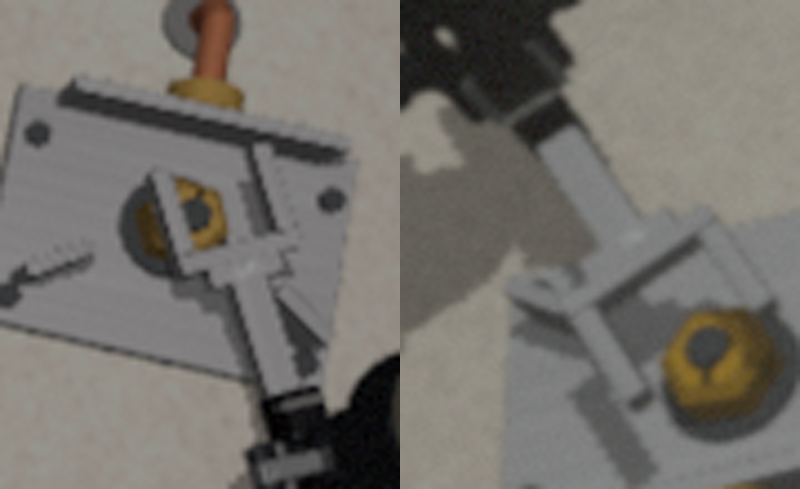

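The spanner is held over the nut. Its prong tips are at top (471.5,169) and (494,163), and scene (173,294) and (144,315). The stud is at top (479,178) and scene (159,303). Next I compare the jaw's measured position with its nominal one.

Run:
```python
from h import *
np.set_printoptions(precision=4,suppress=True)
L=tri((471.5,168.9),(173.3,293.6)); R=tri((494,163.3),(144,314.6)); S=tri((479.3,177.7),(159.3,303.1))
print(L,R,np.linalg.norm(L-R),S)
s=monitor.state(); ax=Ro.from_rotvec(s["tcp_rot"]).as_matrix()[:,0]; yl=np.array([-ax[1],ax[0],0])
m=(L+R)/2; d=L-R; perp=np.array([d[1],-d[0]])
print("mid in spanner frame",(m-s["eef_pos"])@ax,(m-s["eef_pos"])@yl,"axis yaw",np.degrees(np.arctan2(perp[1],perp[0])),"nominal",np.degrees(BY)+27,"tool",np.degrees(np.arctan2(ax[1],ax[0])))
g=s["eef_pos"]; 
for off in(.027,-.027):
    X=g+ax*.16+yl*off; X[2]=.089; print(proj("top",X),proj("scene",X))
```

```text
[ 0.6089 -0.1023  0.085 ] [ 0.6217 -0.1559  0.084 ] 0.05505877788326425 [ 0.596  -0.134   0.0492]
mid in spanner frame 0.15911458921300622 -0.0004529250790397055 axis yaw 13.417345566937412 nominal 13.2 tool 13.210662670449215
[470.9809 167.8508] [171.0988 293.1864]
[493.6964 162.4047] [142.468  313.5638]
```

Jaw, nut and tool agree to about 1 mm, so I set the spanner on and pull the first stroke.

```bash
cat >> h.py <<'E'
def st(tag):
    s=monitor.state(); print(tag,round(s["t"],2),"z",round(s["eef_pos"][2],4),"F",np.round(s["wrist_force"],1),"M",np.round(s["moment"],2),"w",round(s["grip_width"],4),flush=True)
def seat(phi,u=.022):
    robot.movel(pose(phi,.045)[0],v=.1,rot=pose(phi,.045)[1])
    hit=robot.movel(pose(phi,u)[0],v=.05,stop_force=20); st("seat %s"%hit); return hit
def swing(a,b,u=.022,stop=35,step=6,v=.1):
    for p in np.linspace(a,b,int(np.ceil(abs(b-a)/step))+1)[1:]:
        q,r=pose(p,u)
        if robot.movel(q,v=v,rot=r,stop_force=stop): st("stopped at %.1f"%p); return p
    st("swung %.1f"%b); return b
E
python3 - <<'E'
from h import *
if not seat(27): 
    p=swing(27,3); p=swing(3,-20) if p==3 else p; p=swing(-20,-43) if p==-20 else p
I=[]
for n,(x,y) in(("top",(435,130)),("scene",(90,225))):
    im=cams.grab_frame(n)[:,:,::-1]
    I.append(cv2.resize(im[y:y+110,x:x+90],(400,489),interpolation=cv2.INTER_CUBIC))
cv2.imwrite("pics/s1.png",np.hstack(I))
E
```

```text
seat False 8.19 z 0.0519 F [-0.5 -0.2 -2.8] M [ 0.01 -0.   -0.01] w 0.0203
swung 3.0 9.39 z 0.0521 F [-1.1 -1.7 -2.2] M [-0.25  0.26 -0.21] w 0.0204
swung -20.0 10.56 z 0.0518 F [-2.9 -2.1 -2.1] M [-0.4   0.52 -0.41] w 0.0203
swung -43.0 11.72 z 0.0516 F [-3.8 -1.4 -2.2] M [-0.28  0.79 -0.53] w 0.0203
```

View pics/s1.png

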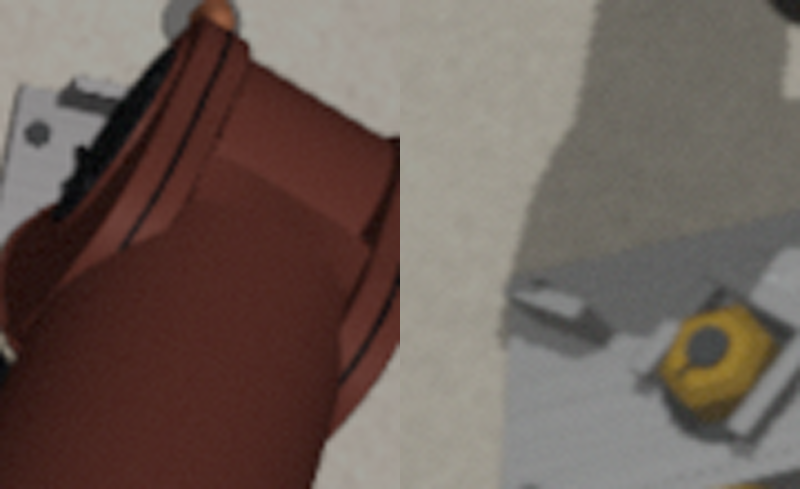

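The first stroke went through: the nut's notch moved from straight down to down-left at scene (~150,308), and the jaw sits around the nut. Now I ease back within the play, lift, swing back, re-seat and pull again.

Run:
```python
from h import *
swing(-43,-36)
robot.movel(pose(-36,.07)[0],v=.12); st("up")
swing(-36,23,u=.07,step=12,v=.2,stop=None)
if not seat(23):
    p=swing(23,-1); p=swing(-1,-22) if p==-1 else p; p=swing(-22,-43) if p==-22 else p
I=[]
for n,(x,y) in(("top",(435,130)),("scene",(90,225))):
    im=cams.grab_frame(n)[:,:,::-1]
    I.append(cv2.resize(im[y:y+110,x:x+90],(400,489),interpolation=cv2.INTER_CUBIC))
cv2.imwrite("pics/s2.png",np.hstack(I))
```

```text
swung -36.0 12.32 z 0.0521 F [-3.  -3.2 -3.7] M [-0.68  0.82 -0.64] w 0.0202
up 12.88 z 0.1 F [-0.4  0.2 -3.1] M [0.02 0.05 0.01] w 0.0203
swung 23.0 14.67 z 0.0998 F [-0.3  0.5 -2.9] M [ 0.07  0.05 -0.  ] w 0.02
seat False 15.68 z 0.0519 F [-1.4  0.  -2.4] M [-0.02  0.05  0.02] w 0.0202
swung -1.0 16.88 z 0.052 F [-1.1 -1.5 -2.2] M [-0.38  0.25 -0.36] w 0.0202
swung -22.0 17.98 z 0.0518 F [-2.9 -1.8 -1.5] M [-0.4   0.6  -0.51] w 0.0206
swung -43.0 19.07 z 0.0516 F [-4.4 -1.6 -2.7] M [-0.21  0.79 -0.64] w 0.0203
```

View pics/s2.png

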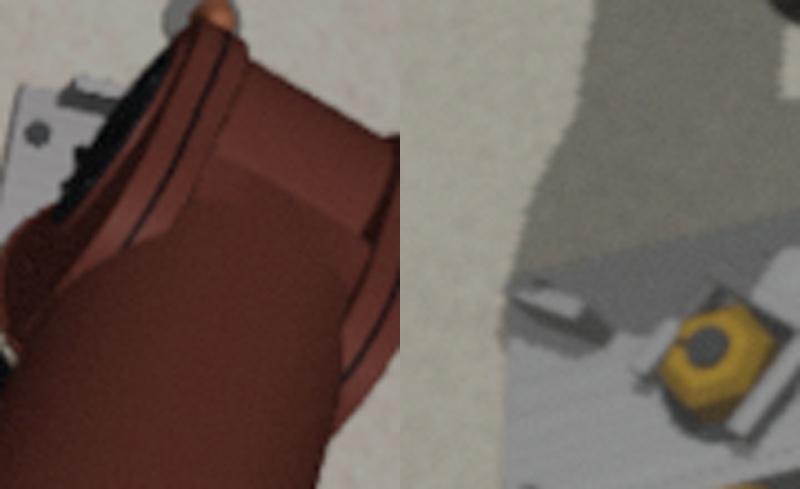

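The second stroke also went through: the notch has moved on past the left and is now hidden behind the stud, so the total is about 120°. Now I lay the spanner back.

Run:
```python
from h import *
swing(-43,-36)
robot.movel(pose(-36,.15)[0],v=.15); st("up")
robot.reach(np.r_[G,.17],rot(GY)); st("over")
robot.movel(np.r_[.5062,.3742,.06],v=.15,rot=rot(GY)); 
print(robot.movel(np.r_[.5062,.3742,.0355],v=.04,stop_force=8)); st("down"); print(monitor.state()["eef_pos"])
claw.open_jaws(); robot.movel(np.r_[G,.2],v=.15); st("clear")
robot.set_joints([-1.313, 0.333, 0.04, 1.465, -0.013, 1.343, -0.059]); st("home")
im=cams.grab_frame("top")[:,:,::-1]
cv2.imwrite("pics/end.png",np.hstack([cv2.resize(im[140:275,230:350],(480,540)),cv2.resize(im[140:230,430:520],(320,320)).repeat(1,0) if 0 else cv2.copyMakeBorder(cv2.resize(im[140:230,430:520],(320,320)),0,220,0,0,cv2.BORDER_CONSTANT)]))
```

```text
swung -36.0 19.68 z 0.0521 F [-3.7 -2.  -3.5] M [-0.7   0.78 -0.61] w 0.0204
up 20.68 z 0.1797 F [ 0.1 -0.3 -2.7] M [ 0.05 -0.01  0.02] w 0.0203
over 22.16 z 0.1705 F [ 0.3 -0.6 -3. ] M [-0.03  0.03 -0.01] w 0.0203
True
down 23.64 z 0.0355 F [-1.4 -0.4  5.5] M [0.   0.17 0.02] w 0.0201
[0.50572957 0.37411554 0.03553218]
clear 25.54 z 0.1991 F [ 0.  -0.8  0. ] M [0.03 0.05 0.03] w 0.0853
home 27.02 z 0.2555 F [ 0.8 -0.1 -0.6] M [ 0.   -0.02  0.  ] w 0.0851
```

View pics/end.png

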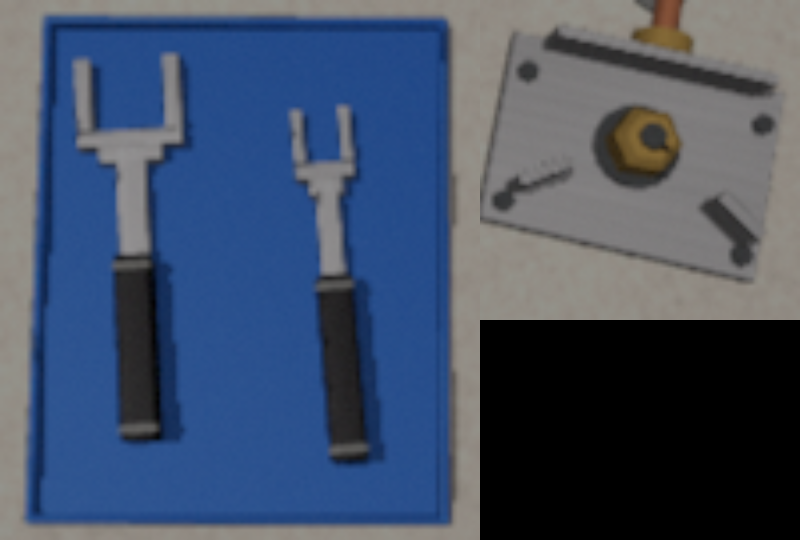

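The spanner is flat where it lay, with its jaw at (262,165). The nut's notch went from the top to the lower right of the stud at top (~483,182), about 115° clockwise.

```bash
python3 -c "
from plant import hand_in
print(hand_in())"
```

```text
the job is handed in; nothing more can be done
None
```

The job is handed in: the larger spanner turned the nut about 115° clockwise (estimated from the pictures) in two strokes, and it is back flat in the tray where it lay, after about 27 s.

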